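# Raise the telescoping stand to its button hole and set the jar on it

### The arm

A 6-joint arm with a two-finger parallel gripper is mounted at the origin on the work surface. World frame = base frame: x ahead of the robot, y to its left, z up, the work surface at z = 0. Lengths are in mm, angles in rad, forces in N, time in s.
With the tool pointing down it reaches from about 275 to 750 mm from the base axis. Payload 10.2 kg.
Tool frame: the origin (TCP) lies at the very end of the fingers, on their centre line; the grasp point (between the pads) lies ctrl.grip_depth behind it (ctrl.grip_depth is the distance from the TCP to the grasp point, in mm); z points along the fingers, y is the direction in which the jaws open and shut (so a half turn about z gives the same grasp; the last joint's range is limited). The gripper opens to 85 mm and grips with 20 to 120 N. Pads are 22 mm wide; open, the fingers measure 114 mm over their backs; the gripper's body (76 mm by 85 mm) begins 54 mm behind the grasp point. The pads swing forward as they close: fully open they stand 13 mm farther back than shut.
Start: joints at [-1.385, 0.313, 1.498, -0, 1.331, -0.223], TCP at [208.68, -481.751, 231.294] pointing down, gripper open.
Joint ranges: [-2.94, 2.94], [-0.97, 2.17], [0.19, 2.56], [-1.23, 4.37], [0.02, 3.11], [-2.88, 2.88]. Speed limits (rad/s): [2.39, 2.39, 3.01, 3.14, 3.14, 3.14].

### API

Orientations are given as a unit quaternion [w, x, y, z].
In Python, from rig import telemetry, eyes, ctrl, nets gives the robot as it stands. The module is installed in compiled form; this text tells all that it offers.
- The arm moves only by the tool drive_tool, never from a script. Its argument "series" is text: rows parted by semicolons, each of 7 numbers parted by spaces: the shift along the tool's x, y, z normalised to -1 to 1, where 1 is 0.12 m, then the turn, a rotation vector about the tool's x, y, z normalised to -1 to 1, where 1 is 0.5 rad, then the opening, from 0 (shut) to 1 (fully open). In form: tx ty tz wx wy wz hand; .... A call has 1 to 20 rows; each row is the pose to reach, as a shift and turn from the pose measured when the call began, along the tool's axes at that moment; what a row does not reach only later rows make up. A row lasts 1/10 s, in which the tool goes at most 50 mm and 8.59 degrees, less where a joint would pass 70% of its speed; a pose out of reach is approached as far as the arm can. A call with a number of a shift or a turn outside -1 to 1 is refused whole. A call with a gripper value outside its range is refused whole. The fingers move at their own pace and stop on an object; "newtons" is the grip in N (left out, the last holds). Time passes only in rows, so rows that repeat a pose let the fingers close. It gives the time, the measured TCP pose, the force and the opening at its end, in the units of the state.
- telemetry.sense(): the state, without advancing time (a new reading comes with each control period).
- eyes.capture(name): name is "scene" or "top"; returns a dict with "frame" (420x560x3 uint8, red, green, blue), "fx", "fy", "cx", "cy" (pixels), "D" ([k1, k2, p1, p2, k3] as OpenCV has them; the pictures are not rectified), "view" (4x4, takes a point from world to camera coordinates). Camera axes: x right, y up, looking along -z (the intrinsics and any distortion apply to the point x, -y, -z); pixel columns grow to the right and rows downward; lengths in mm; the calibration is good to about 2 mm. A picture is of the moment at which its call begins. There is no depth.
- ctrl.finish_job(): hands the job in, once; it reports no verdict.
Trained networks look in a picture, given as the dict that the camera call returned (one of the last four; its "shot" number tells which), for a name from the list of things; names that differ only in an ending like _2 or _b are one class to them, and where a whole thing is asked for, a point or a joint stands for the part that bears it (a point fixed in the world has none). Each returns a list of dicts, best first, with "confidence" (0 to 1); they miss things now and then, are a little off and sometimes report something else, mostly with a low value. They report only what shows in the picture. A call takes as long as a camera call. They do not tell look-alikes from the thing itself.
- nets.spot_in(name, picture): "rect" ([left, top, right, bottom] in pixels, round what is visible of it).
The state is a dict: "time_s": time; "joints": joint angles; "dq": joint speeds; "tau": joint torques, N m; "eef_pos": TCP position; "ee_rot": TCP orientation; "force": force on the tool from outside, world axes, zero at the start; "wrist_torque": the same for the moment, N m; "grip_width": opening from 0.0 (shut) to 1.0 (fully open).
Only numpy, scipy, OpenCV 4.12 (cv2) and the standard library are available. Lean on these libraries where they do the work, as an engineer would, in place of code of your own. Each camera call takes 0.05 s, during which the arm holds its last target. There are 200 camera calls.

### The job

Lift the platform of the telescoping stand by its orange handle until the sprung button snaps into the hole in the green sleeve and the stand stays up by itself when let go; pull gently, for the stand sits in a soft rubber bush that tears if it is stretched or squashed too far. Then stand the brown glass jar upright in the middle of the cork mat on the raised platform, setting it down gently, and leave the other things where they are.

Things in the scene. Friction and masses are not known exactly. Their poses are not given: they have to be found in the camera images.
- stand: telescoping stand, screwed to the shelf: dark steel base 130 x 130 x 12 mm, on it a green sleeve 34 mm across and 105 mm tall, in that an aluminium post that slides straight up, topped by a level white platform 90 (x) x 170 (y) x 9 mm, top 135 mm above the shelf at the start. Origin: centre of the base's underside, on the post's axis; z up
- hole (a point): centre of the 12 mm button hole in the sleeve, on its outer face on the stand's +x side. The 9 mm brass button sits on the post inside the sleeve, unseen, at an unknown height below the hole (straight below: no twisting needed); caught, it stands out of the hole by 3 mm and blocks the post both ways with about 3 mm of play
- handle (a point): grip point of the orange upright handle on the platform, a fin 14 mm thick (along the point's x), 36 mm wide (along y), rising 46 mm above the platform's top; the point lies on its middle plane, 26 mm above the platform's top and 20 mm below the fin's top. Axes as stand; it lies at y = -60 mm from the post's axis and goes up with the platform
- mat (a point): centre of the round cork mat (80 mm across, flush with the platform's top), at the height of the platform's top surface, at y = +38 mm from the post's axis, axes as stand; it goes up with the platform
- post (a joint): rise of the platform, m: 0 at the bottom (start). It catches after 0.022 to 0.062, different every time. Until then the pull is steady, 4 to 7 N (platform and post weigh 0.36 to 0.54 kg, plus drag); at the catch the resistance rises by about 3 N per mm. Let go too early, it sinks back to 0
- bush (a joint): stretch of the rubber bush under the sleeve, m: about 0 at rest, positive when pulled up, negative when pressed down; 3 N per mm; it tears beyond 6 mm either way (18 N of pull on the handle)
- jar: brown glass jar with a dark screw lid, 54 mm across, 90 mm tall, about 0.3 kg; origin at the centre of its underside, z up
- jar_mid (a point): centre of the jar, 45 mm above its underside
- tin: round metal seed tin, 60 mm across, 75 mm tall, a bystander; origin under its centre
- pot: terracotta pot, 72 mm across, 68 mm tall, a bystander; origin under its centre
- spray: white plastic spray bottle with a red twist nozzle, 68 mm across, 200 mm tall, a bystander; origin under its centre
- trowel: aluminium trowel with a wooden handle lying flat, 290 mm long, a bystander; handle to its -x, origin where the blade begins
- dibber1: wooden dibber lying flat, 200 mm long, 36 mm thick, a bystander; origin under its middle
- dibber2: wooden dibber lying flat, like the first, a bystander
Mind the look-alikes: they are no part of the job. Of the things shaped like the stand, the steel one is meant.

How it is judged (in metres and radians):
On the way:
1. the platform is up, let go, and stays up by itself, the jar not yet on it (value of joint post above 0.018 m and contact force between each of the fingers, jar and stand below 0.05 N), for 0.4 s.
At the end, for the whole second after the job is handed in: The platform stands by itself more than 18 mm above its lowest position (caught by the button), and the jar stands on the platform upright within 0.1 rad, at rest, released, its centre within 15 mm of the cork mat's centre (value of joint post above 0.018 m and horizontal distance between jar_mid and mat below 0.015 m and z of jar_mid in the frame of mat between 0.041 and 0.049 m and angle between jar's own z axis and vertical below 0.1 rad and linear speed of jar below 0.02 m/s); the robot touches nothing.
It fails at once if the rubber bush is stretched or squashed by more than 6 mm (18 N) (value of joint bush above 0.006 m or value of joint bush below -0.006 m).
It fails at once if the jar is set down on the stand with more than 20 N (contact force between jar and stand above 20 N).
It fails at once if the jar is tipped by more than 0.6 rad (angle between jar's own z axis and vertical above 0.6 rad).
It fails at once if a bystander is moved by more than 30 mm (distance of any of tin, pot, spray, trowel, dibber1, dibber2 from where it was at the start of the episode above 0.03 m).
It also fails if it takes over 67 s, if anything falls off the work surface, if the arm or the gripper's body presses on something with over 40 N, if the wrist force passes 120 N, or if a joint passes its speed limit or range.

## Working session

There is one attempt and no reset: what is moved stays moved. The work goes in short steps, Python scripts to look and compute and a tool call to move; the robot and the scene stay as the last step left them, time stands still between calls to the robot, and variables do not carry over. Pictures are saved under pics/ and viewed, about 8 in all and at most 12, crops included, and the job is handed in when it is done.

Besides the shell and the picture viewer there is one more tool, called after ">>>" as name(argument=value, ...) on one line, values as JSON. drive_tool: Moves the arm, as the interface text tells. Scaled input: -1 to 1 covers 0.12 m each way for a shift and 0.5 rad each way for a turn. Its arguments: {"type":"object","properties":{"series":{"type":"string"},"newtons":{"type":"number"}},"required":["series"]}

```bash
mkdir -p pics
cat > h.py <<'E'
import numpy as np, cv2
from rig import telemetry, eyes, ctrl, nets
def K(p): return np.array([[p['fx'],0,p['cx']],[0,p['fy'],p['cy']],[0,0,1.]]), np.array(p['D'],float)
def ray(p,uv):
    k,d=K(p); n=cv2.undistortPoints(np.array([[uv]],float),k,d)[0,0]
    V=np.array(p['view']); R=V[:3,:3]; o=-R.T@V[:3,3]
    v=R.T@np.array([n[0],-n[1],-1.]); return o,v/np.linalg.norm(v)
def onz(p,uv,z):
    o,v=ray(p,uv); return o+v*(z-o[2])/v[2]
def proj(p,X):
    k,d=K(p); V=np.array(p['view']); c=(V[:3,:3]@np.atleast_2d(X).T).T+V[:3,3]
    c=c*[1,-1,-1]; return cv2.projectPoints(c,np.zeros(3),np.zeros(3),k,d)[0][:,0]
def tri(p,a,q,b):
    o,v=ray(p,a);O,w=ray(q,b)
    A=np.eye(3)-np.outer(v,v);B=np.eye(3)-np.outer(w,w)
    return np.linalg.solve(A+B,A@o+B@O)
def save(p,n,box=None,s=1):
    f=p['frame'][:,:,::-1]
    if box: f=f[box[1]:box[3],box[0]:box[2]]
    cv2.imwrite('pics/'+n,cv2.resize(f,None,fx=s,fy=s,interpolation=cv2.INTER_CUBIC))
E
python3 - <<'E'
from h import *
a=eyes.capture('scene');b=eyes.capture('top')
save(a,'s0.png',None,1.4);save(b,'t0.png',None,1.4)
for n in ['stand','handle','mat','hole','jar','tin','pot','spray','trowel','dibber1']:
  for q,p in(('s',a),('t',b)):
    print(n,q,[(np.round(d['rect']).astype(int).tolist(),round(d['confidence'],2)) for d in nets.spot_in(n,p)][:4])
s=telemetry.sense();print(s['eef_pos'],s['ee_rot'],s['force'],s['grip_width'],ctrl.grip_depth,s['time_s'])
for p in(a,b): V=np.array(p['view']);print(-V[:3,:3].T@V[:3,3],V[2,:3],p['fx'])
E
```

```text
stand s [([353, 241, 423, 300], 0.93), ([363, 113, 426, 162], 0.87), ([190, 116, 241, 169], 0.76), ([305, 140, 363, 196], 0.71)]
stand t [([313, 260, 364, 299], 0.94), ([156, 134, 211, 179], 0.89), ([214, 174, 274, 215], 0.87), ([133, 267, 192, 308], 0.65)]
handle s [([302, 140, 358, 168], 0.94), ([283, 197, 347, 238], 0.87), ([368, 118, 424, 140], 0.87), ([357, 242, 421, 276], 0.8)]
handle t [([310, 267, 365, 298], 0.98), ([198, 242, 251, 277], 0.93), ([157, 134, 210, 164], 0.83), ([215, 171, 272, 209], 0.68)]
mat s [([302, 139, 364, 166], 0.87), ([189, 117, 243, 145], 0.81), ([282, 193, 347, 236], 0.65), ([372, 117, 426, 139], 0.63)]
mat t [([135, 278, 186, 307], 0.87), ([158, 135, 211, 165], 0.79), ([196, 241, 251, 274], 0.77), ([311, 270, 364, 300], 0.77)]
hole s [([366, 115, 422, 150], 0.9), ([281, 199, 344, 239], 0.76), ([355, 240, 424, 282], 0.7), ([188, 118, 237, 155], 0.59)]
hole t [([156, 134, 211, 167], 0.94), ([311, 266, 363, 296], 0.68), ([217, 171, 272, 211], 0.64), ([201, 240, 251, 274], 0.63)]
jar s [([200, 235, 218, 267], 0.85), ([282, 197, 345, 238], 0.51)]
jar t [(
[... 254 characters left out ...]
44, 428, 206], 0.67)]
spray t [([134, 224, 169, 256], 0.96), ([248, 114, 329, 132], 0.56)]
trowel s [([208, 304, 314, 332], 0.67)]
trowel t [([249, 113, 327, 133], 0.72)]
dibber1 s [([149, 219, 159, 285], 0.74), ([121, 215, 134, 278], 0.58)]
dibber1 t [([391, 156, 410, 213], 0.97), ([372, 149, 384, 206], 0.85)]
[ 208.67877375 -481.75035427  231.27584021] [-1.22000908e-05  9.79185634e-01  2.02966729e-01 -6.68626845e-06] [-0.17055155  0.1096738  -0.31687966] 0.9985478541963889 18.700000000000003 1.1
[1230.55772772   28.44784476 1305.99927656] [0.50369972 0.01317319 0.86377836] 482.1750822772095
[ 475.17574435    9.40665213 1447.26443216] [-0.03025257  0.00457267  0.99953183] 404.24509128086027
```

View pics/s0.png

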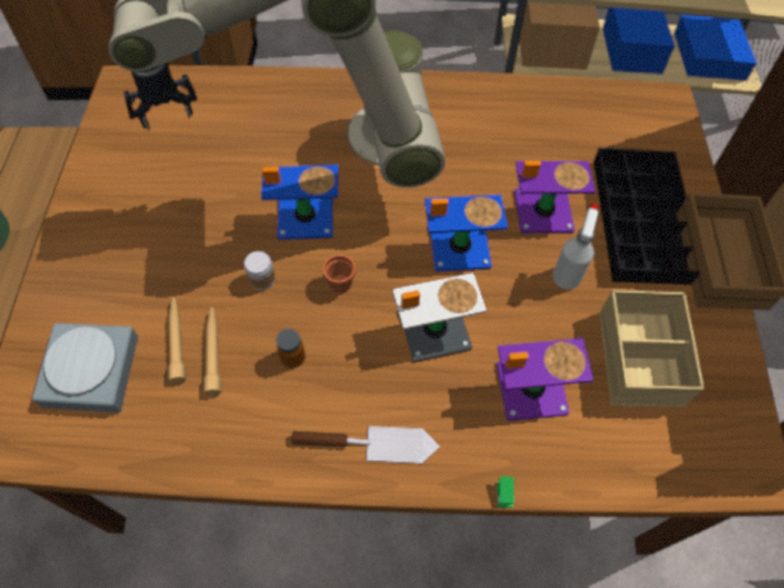

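View pics/t0.png

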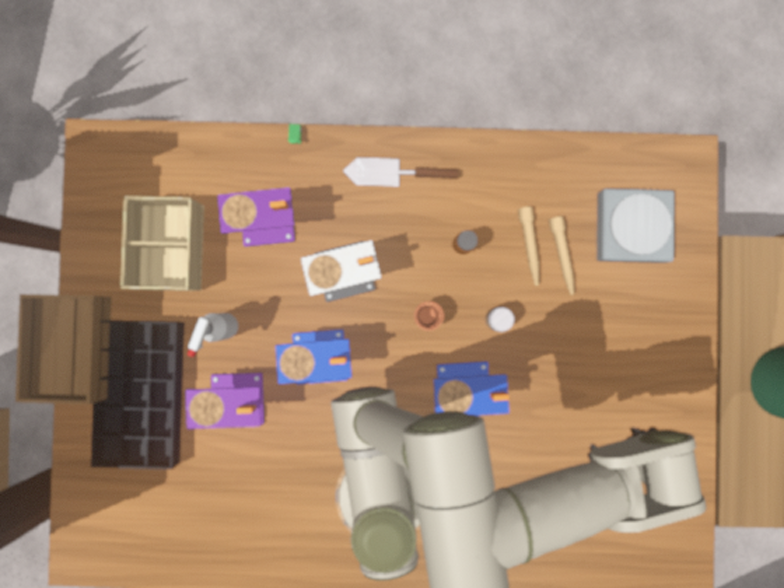

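Candidates for the stand (scene view, 1.4x picture pixels): blue (300,200), blue (465,230), purple (550,195), purple (545,375) and the one with a white platform and dark steel base (438,315). I choose the last. The brown jar with the dark lid is at (290,348); the tin (259,270) and pot (340,273) are bystanders.

```bash
cat > m.py <<'E'
from h import *
def blobs(p,box,name):
    x0,y0,x1,y1=box; f=p['frame'][y0:y1,x0:x1]; h=cv2.cvtColor(f,cv2.COLOR_RGB2HSV).astype(int)
    H,S,V=h[...,0],h[...,1],h[...,2]
    if name=='white': m=(S<45)&(V>150)
    if name=='orange': m=(S>190)&(V>180)&(H<18)
    if name=='plat': # white or enclosed
        m=(S<45)&(V>150)
    n,l,st,c=cv2.connectedComponentsWithStats(m.astype(np.uint8))
    i=1+np.argmax(st[1:,4]); mm=(l==i).astype(np.uint8)
    cs,_=cv2.findContours(mm,cv2.RETR_EXTERNAL,cv2.CHAIN_APPROX_NONE)
    hull=cv2.convexHull(max(cs,key=len))
    return c[i]+[x0,y0], st[i,4], hull[:,0]+[x0,y0]
E
python3 - <<'E'
from m import *
a=eyes.capture('scene');b=eyes.capture('top')
for p,box,n in((a,(275,185,355,260),'s'),(b,(205,165,285,220),'t')):
    c,A,h=blobs(p,box,'white')
    W=np.array([onz(p,u,135)[:2] for u in h]).astype(np.float32)
    print(n,'plat',A,cv2.minAreaRect(W))
    c,A,h=blobs(p,box,'orange'); W=np.array([onz(p,u,181)[:2] for u in h]).astype(np.float32)
    print(n,'or',A,c,onz(p,c,175),cv2.minAreaRect(W))
    x0,y0,x1,y1=box
im=np.hstack([cv2.resize(x,(400,400*x.shape[0]//x.shape[1]))[:250] if 0 else cv2.resize(x,(390,330),interpolation=cv2.INTER_CUBIC) for x in (a['frame'][185:260,270:359],b['frame'][155:230,205:294])])
im2=np.hstack([cv2.resize(x,(390,260),interpolation=cv2.INTER_CUBIC) for x in (a['frame'][225:275,175:250],b['frame'][150:200,300:375])])
cv2.imwrite('pics/c1.png',np.vstack([im,im2])[:,:,::-1])
E
```

```text
s plat 954 ((570.9122314453125, 113.487060546875), (89.00338745117188, 169.82363891601562), 15.388774871826172)
s or 31 [293.        210.4516129] [584.88070994  55.85219126 175.        ] ((588.1520385742188, 55.65674591064453), (8.397804260253906, 28.451940536499023), 15.253496170043945)
t plat 1130 ((559.6609497070312, 109.38551330566406), (115.29808044433594, 173.49929809570312), 15.450257301330566)Traceback (most recent call last):
  File "<stdin>", line 7, in <module>
  File "m.py", line 10, in blobs
    i=1+np.argmax(st[1:,4]); mm=(l==i).astype(np.uint8)
        ~~~~~~~~~^^^^^^^^^^
    return _wrapfunc(a, 'argmax', axis=axis, out=out, **kwds)
    return bound(*args, **kwds)
ValueError: attempt to get argmax of an empty sequence
```

```bash
cat > v.py <<'E'
from m import *
def stand_pts(cx,cy,yaw,r=0):
    c,s=np.cos(yaw),np.sin(yaw);R=np.array([[c,-s,0],[s,c,0],[0,0,1]])
    P=[[-45,-85,135+r],[45,-85,135+r],[45,85,135+r],[-45,85,135+r]]
    t=np.linspace(0,6.283,40)
    M=np.c_[40*np.cos(t),38+40*np.sin(t),0*t+135+r]
    F=[[-7,-78,181+r],[7,-78,181+r],[7,-42,181+r],[-7,-42,181+r]]
    return [np.array(q,float)@R.T+[cx,cy,0] for q in(P,M,F)]
def circ(x,y,r,z):
    t=np.linspace(0,6.283,40);return np.c_[x+r*np.cos(t),y+r*np.sin(t),0*t+z]
def overlay(p,box,s,curves):
    x0,y0,x1,y1=box
    f=cv2.resize(p['frame'][y0:y1,x0:x1],None,fx=s,fy=s,interpolation=cv2.INTER_CUBIC)[:,:,::-1].copy()
    for c in curves:
        q=((proj(p,c)-[x0,y0]+.5)*s).astype(np.int32)
        cv2.polylines(f,[q],True,(255,0,255) ,1)
    return f
E
python3 - <<'E'
from v import *
a=eyes.capture('scene');b=eyes.capture('top')
js=nets.spot_in('jar',a)[0]['rect'];jt=nets.spot_in('jar',b)[0]['rect'];print(js,jt)
# fit jar: project cylinder silhouettes rect
from scipy.optimize import least_squares
def rect(p,x,y):
    q=proj(p,np.vstack([circ(x,y,27,0),circ(x,y,27,90)]));return np.r_[q.min(0),q.max(0)]
for nm,ps in(('s',[(a,js)]),('t',[(b,jt)]),('both',[(a,js),(b,jt)])):
    r=least_squares(lambda v:np.hstack([rect(p,*v)-np.array(k) for p,k in ps]),[520,-60]);print(nm,r.x,r.fun.round(1))
S=stand_pts(570.9,113.5,np.radians(15.4));J=[circ(*r.x,27,0),circ(*r.x,27,90)]
A=overlay(a,(275,185,355,260),4.9,S);B=overlay(b,(205,160,285,235),4.9,S)
C=overlay(a,(180,225,240,275),4.9,J);D=overlay(b,(300,145,360,195),4.9,J)
f=np.zeros((615,800,3),np.uint8)
for im,x,y in((A,0,0),(B,400,0),(C,0,368),(D,400,368)): f[y:y+im.shape[0],x:x+im.shape[1]]=im[:615-y,:800-x]
cv2.imwrite('pics/c1.png',f[:600])
E
```

```text
[195.7, 235.0, 215.0, 266.2] [218.0, 168.4, 270.4, 210.2]
s [ 655.02686663 -189.05901367] [-1.6  0.5  1.7 -0.5]
t [581.97390466 116.91558682] [ 16.9  11.8 -18.  -12.5]
both [624.35334913 -65.45808762] [ 43.3  -7.5  43.9  -8.4  70.4   0.5  35.  -23.1]
```

View pics/c1.png

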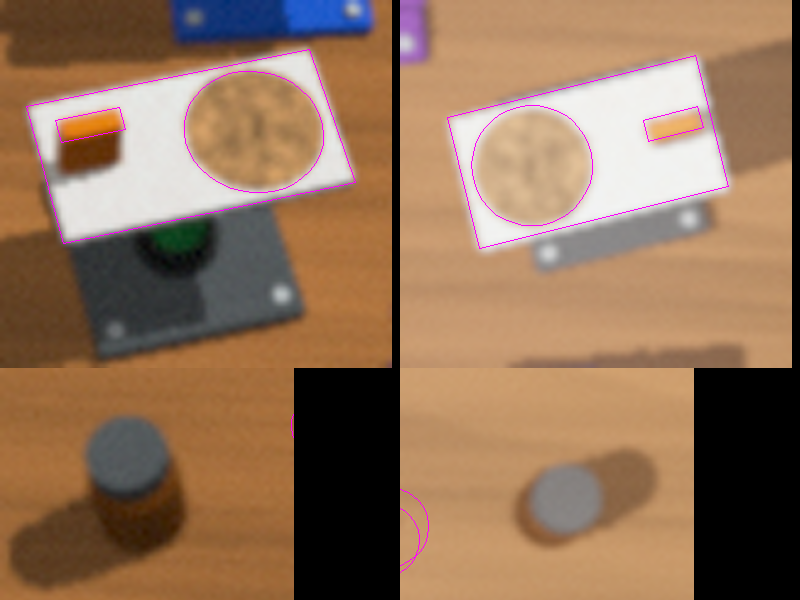

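The overlay fits the stand in both views (platform corners, mat circle and handle). The jar lid is at about (205.4,242.5) in the scene view and (333.4,171.0) in the top view.

```bash
cat > plan.py <<'E'
from h import *
from scipy.spatial.transform import Rotation as R
def down(yawy): # tool y axis along world yaw; z down
    y=np.array([np.cos(yawy),np.sin(yawy),0]);z=np.array([0,0,-1.]);return R.from_matrix(np.c_[np.cross(y,z),y,z])
def cur():
    s=telemetry.sense();q=s['ee_rot'];return np.array(s['eef_pos']),R.from_quat([q[1],q[2],q[3],q[0]])
def go(way):
    p,r=cur()
    for t,yaw in way:
        t=np.array(t,float);
        r2=down(yaw)
        while 1:
            d=r.inv().apply(t-p)/120; w=(r.inv()*r2).as_rotvec()/.5
            k=max(1,abs(d).max()/.98,abs(w).max()/.98); 
            d/=k;w/=k;n=max(np.linalg.norm(d)*120/50,np.linalg.norm(w)*.5/.15)
            print(' '.join('%.4f'%x for x in np.r_[d,w]),' rows>=%.1f'%n)
            p=p+r.apply(d*120); r=r*R.from_rotvec(w*.5)
            if k==1: break
        print('  at',p.round(1))
E
python3 - <<'E'
from plan import *
a=eyes.capture('scene');b=eyes.capture('top')
print('jar',onz(a,(205.4,242.5),90),onz(b,(333.4,171.0),90))
print('dib/pot',[onz(b,u,0)[:2].round() for u in((378,206),(372,149),(306,226))])
yaw=np.radians(15.4);c,s=np.cos(yaw),np.sin(yaw)
H=np.array([570.9+60*s,113.5-60*c]);M=np.array([570.9-38*s,113.5+38*c]);print('H,M',H,M)
go([([*H,235],yaw),([*H,146],yaw)])
E
```

```text
jar [ 649.92022512 -184.99215067   90.        ] [ 647.30483169 -186.46074799   90.        ]
dib/pot [array([ 537., -362.]), array([ 742., -337.]), array([ 459., -105.])]
H,M [586.83336705  55.65427575] [560.80886754 150.13562536]
0.9800 -0.5992 -0.0065 -0.0000 -0.0000 -0.6002  rows>=2.8
0.9800 -0.2488 -0.0057 -0.0000 -0.0000 -0.5284  rows>=2.4
0.9800 0.0152 -0.0055 -0.0000 -0.0000 -0.5122  rows>=2.4
0.9800 0.2729 -0.0057 -0.0000 -0.0000 -0.5316  rows>=2.4
0.9800 0.5840 -0.0065 -0.0000 -0.0000 -0.5961  rows>=2.7
0.1193 0.1319 -0.0010 -0.0000 -0.0000 -0.0930  rows>=0.4
  at [586.8  55.7 235. ]
-0.0000 -0.0000 0.7417 -0.0000 -0.0000 0.0000  rows>=1.8
  at [586.8  55.7 146. ]
```

>>> drive_tool(series="0.49 -0.3 0 0 0 -0.3 1; 0.98 -0.6 0 0 0 -0.6 1; 0.98 -0.6 0 0 0 -0.6 1; 0.98 -0.6 0 0 0 -0.6 1; 0.98 -0.6 0 0 0 -0.6 1", newtons=25)

```text
time_s: 2.0
eef_pos: [288.2, -368.8, 231.5]
ee_rot: [0.0, 0.938, 0.348, -0.0]
force: [-0.4, -0.4, 0.1]
grip_width: 1.001
```

>>> drive_tool(series="0.49 -0.12 0 0 0 -0.26 1; 0.98 -0.25 0 0 0 -0.53 1; 0.98 -0.25 0 0 0 -0.53 1; 0.98 -0.25 0 0 0 -0.53 1; 0.98 -0.25 0 0 0 -0.53 1")

```text
time_s: 2.5
eef_pos: [357.5, -270.5, 231.4]
ee_rot: [0.0, 0.884, 0.468, -0.0]
force: [-0.2, -0.1, -0.4]
grip_width: 0.994
```

>>> drive_tool(series="0.49 0 0 0 0 -0.25 1; 0.98 0.015 0 0 0 -0.51 1; 0.98 0.015 0 0 0 -0.51 1; 0.98 0.015 0 0 0 -0.51 1; 0.98 0.015 0 0 0 -0.51 1")

```text
time_s: 3.0
eef_pos: [424.7, -175.7, 231.1]
ee_rot: [0.0, 0.817, 0.576, -0.001]
force: [-0.5, -0.7, -0.3]
grip_width: 1.002
```

>>> drive_tool(series="0.49 0.13 0 0 0 -0.26 1; 0.98 0.27 0 0 0 -0.53 1; 0.98 0.27 0 0 0 -0.53 1; 0.98 0.27 0 0 0 -0.53 1; 0.98 0.27 0 0 0 -0.53 1")

```text
time_s: 3.5
eef_pos: [494.3, -77.5, 230.7]
ee_rot: [0.0, 0.735, 0.678, -0.001]
force: [-0.4, -0.5, -1.0]
grip_width: 0.999
```

>>> drive_tool(series="0.49 0.29 0 0 0 -0.3 1; 0.98 0.58 0 0 0 -0.6 1; 0.98 0.58 0 0 0 -0.6 1; 0.98 0.58 0 0 0 -0.6 1; 0.98 0.58 0 0 0 -0.6 1")

```text
time_s: 4.0
eef_pos: [572.9, 32.5, 230.2]
ee_rot: [-0.0, 0.626, 0.78, -0.001]
force: [-0.1, -1.3, -0.4]
grip_width: 1.0
```

Run:
```python
from plan import *
yaw=np.radians(15.4)
go([([586.8,55.7,235],yaw),([586.8,55.7,146],yaw)]);s=telemetry.sense();print(s['eef_pos'],s['force'],s['time_s'],s['joints'])
```

```text
0.1633 0.1548 -0.0406 -0.0047 0.0031 -0.1011  rows>=0.5
  at [586.8  55.7 235. ]
-0.0000 -0.0000 0.7417 0.0000 0.0000 0.0000  rows>=1.8
  at [586.8  55.7 146. ]
[572.89615073  32.53116636 230.20325373] [-0.08354195 -1.28876557 -0.4366667 ] 4.0 [-0.14629916  0.42318854  1.34443037 -0.00239885  1.37557241 -0.36407813]
```

>>> drive_tool(series="0.163 0.155 -0.04 -0.005 0.003 -0.101 1; 0.163 0.155 -0.04 -0.005 0.003 -0.101 1; 0.163 0.155 0.1 -0.005 0.003 -0.101 1; 0.163 0.155 0.25 -0.005 0.003 -0.101 1; 0.163 0.155 0.25 -0.005 0.003 -0.101 1; 0.163 0.155 0.25 -0.005 0.003 -0.101 1")

```text
time_s: 4.6
eef_pos: [586.6, 54.1, 200.8]
ee_rot: [0.0, 0.607, 0.795, -0.0]
force: [-0.7, -0.3, 0.3]
grip_width: 0.998
```

Run:
```python
from plan import *
yaw=np.radians(15.4)
a=eyes.capture('scene');b=eyes.capture('top')
cv2.imwrite('pics/g1.png',np.hstack([cv2.resize(x,(400,400),interpolation=cv2.INTER_CUBIC) for x in (a['frame'][165:265,270:370],b['frame'][140:240,205:305])])[:,:,::-1])
go([([586.8,55.7,146],yaw)]);s=telemetry.sense();print(s['eef_pos'],s['force'],s['time_s'])
```

```text
0.0088 -0.0002 0.4613 0.0034 0.0016 -0.0026  rows>=1.1
  at [586.8  55.7 146. ]
[586.99840955  54.71153295 201.3602347 ] [ 0.03130718 -0.31703019  0.41231698] 4.7
```

View pics/g1.png

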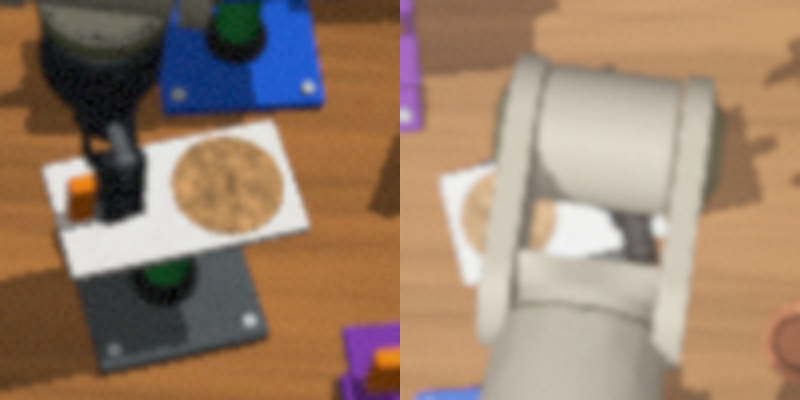

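Run:
```python
from plan import *
a=eyes.capture('scene');u=np.array([np.cos(.269),np.sin(.269),0])
for z in(201,214):
  for d in(42,57): print(z,d,(proj(a,np.array([587,54.7,z])+d*u)[0]-[270,165]).round(1)*4)
```

```text
201 42 [107.6 219.2]
201 57 [113.2 239.2]
214 42 [108.4 209.6]
214 57 [114.  229.6]
```

>>> drive_tool(series="0.009 0 0.25 0.003 0.002 -0.003 1; 0.009 0 0.46 0.003 0.002 -0.003 1; 0.009 0 0.46 0.003 0.002 -0.003 1; 0.009 0 0.46 0.003 0.002 -0.003 1")

```text
time_s: 5.15
eef_pos: [587.3, 55.8, 147.2]
ee_rot: [0.0, 0.606, 0.796, 0.0]
force: [0.4, -0.3, 0.6]
grip_width: 1.002
```

Consistent. Now close on the handle.

>>> drive_tool(series="0 0 0 0 0 0 0.4; 0 0 0 0 0 0 0.2; 0 0 0 0 0 0 0.15; 0 0 0 0 0 0 0.1; 0 0 0 0 0 0 0; 0 0 0 0 0 0 0; 0 0 0 0 0 0 0; 0 0 0 0 0 0 0; 0 0 0 0 0 0 0; 0 0 0 0 0 0 0", newtons=25)

```text
time_s: 6.15
eef_pos: [585.2, 55.2, 146.7]
ee_rot: [-0.002, 0.606, 0.796, -0.002]
force: [-12.7, -5.2, 2.6]
grip_width: 0.161
```

>>> drive_tool(series="0 -0.004 0 0 0 0 0; 0 -0.004 0 0 0 0 0; 0 -0.004 0 0 0 0 0")

```text
time_s: 6.45
eef_pos: [584.5, 55.0, 146.9]
ee_rot: [-0.002, 0.606, 0.796, -0.002]
force: [-4.5, -1.7, 3.3]
grip_width: 0.161
```

>>> drive_tool(series="0 -0.004 -0.03 0 0 0 0; 0 -0.004 -0.06 0 0 0 0; 0 -0.004 -0.09 0 0 0 0; 0 -0.004 -0.12 0 0 0 0; 0 -0.004 -0.15 0 0 0 0; 0 -0.004 -0.15 0 0 0 0; 0 -0.004 -0.15 0 0 0 0")

```text
time_s: 7.15
eef_pos: [584.1, 55.0, 165.0]
ee_rot: [-0.002, 0.606, 0.796, -0.002]
force: [-0.2, 0.9, -5.6]
grip_width: 0.158
```

>>> drive_tool(series="0 0 -0.01 0 0 0 0; 0 0 -0.02 0 0 0 0; 0 0 -0.02 0 0 0 0")

```text
time_s: 7.45
eef_pos: [584.1, 55.0, 167.4]
ee_rot: [-0.002, 0.606, 0.796, -0.002]
force: [-0.4, 0.6, -7.4]
grip_width: 0.162
```

>>> drive_tool(series="0 0 -0.01 0 0 0 0; 0 0 -0.016 0 0 0 0; 0 0 -0.016 0 0 0 0")

```text
time_s: 7.75
eef_pos: [584.1, 55.0, 169.5]
ee_rot: [-0.002, 0.606, 0.796, -0.002]
force: [0.3, 0.8, -7.0]
grip_width: 0.158
```

>>> drive_tool(series="0 0 -0.01 0 0 0 0; 0 0 -0.018 0 0 0 0; 0 0 -0.018 0 0 0 0")

```text
time_s: 8.05
eef_pos: [584.1, 55.1, 171.8]
ee_rot: [-0.002, 0.606, 0.796, -0.002]
force: [-0.2, 1.5, -7.3]
grip_width: 0.162
```

>>> drive_tool(series="0 0 -0.01 0 0 0 0; 0 0 -0.018 0 0 0 0; 0 0 -0.018 0 0 0 0")

```text
time_s: 8.35
eef_pos: [584.1, 55.0, 174.1]
ee_rot: [-0.002, 0.606, 0.796, -0.002]
force: [-0.2, -0.2, -7.1]
grip_width: 0.158
```

>>> drive_tool(series="0 0 -0.01 0 0 0 0; 0 0 -0.018 0 0 0 0; 0 0 -0.018 0 0 0 0")

```text
time_s: 8.65
eef_pos: [584.2, 55.0, 176.7]
ee_rot: [-0.002, 0.606, 0.796, -0.002]
force: [-1.1, 0.6, -4.8]
grip_width: 0.16
```

>>> drive_tool(series="0 0 -0.01 0 0 0 0; 0 0 -0.018 0 0 0 0; 0 0 -0.018 0 0 0 0")

```text
time_s: 8.95
eef_pos: [584.1, 55.1, 178.6]
ee_rot: [-0.002, 0.606, 0.796, -0.002]
force: [-0.7, 1.5, -9.4]
grip_width: 0.158
```

>>> drive_tool(series="0 0 -0.008 0 0 0 0; 0 0 -0.008 0 0 0 0; 0 0 -0.008 0 0 0 0")

```text
time_s: 9.25
eef_pos: [584.0, 55.1, 179.2]
ee_rot: [-0.002, 0.606, 0.796, -0.002]
force: [0.5, 1.3, -10.5]
grip_width: 0.159
```

>>> drive_tool(series="0 0 0.01 0 0 0 0; 0 0 0.02 0 0 0 0; 0 0 0.02 0 0 0 0")

```text
time_s: 9.55
eef_pos: [584.2, 55.0, 177.2]
ee_rot: [-0.002, 0.606, 0.796, -0.002]
force: [-0.9, -0.6, -5.5]
grip_width: 0.158
```

>>> drive_tool(series="0 0 0.01 0 0 0 0; 0 0 0.018 0 0 0 0; 0 0 0.018 0 0 0 0")

```text
time_s: 9.85
eef_pos: [584.2, 55.0, 175.1]
ee_rot: [-0.002, 0.606, 0.796, -0.002]
force: [-0.8, 0.3, -4.1]
grip_width: 0.157
```

>>> drive_tool(series="0 0 0.01 0 0 0 0; 0 0 0.016 0 0 0 0; 0 0 0.016 0 0 0 0")

```text
time_s: 10.15
eef_pos: [584.3, 55.0, 173.3]
ee_rot: [-0.001, 0.606, 0.796, -0.002]
force: [-2.5, 0.5, -3.3]
grip_width: 0.158
```

>>> drive_tool(series="0 0 0.01 0 0 0 0; 0 0 0.018 0 0 0 0; 0 0 0.018 0 0 0 0")

```text
time_s: 10.45
eef_pos: [584.4, 54.9, 171.6]
ee_rot: [-0.001, 0.606, 0.796, -0.002]
force: [-2.0, 0.6, 1.9]
grip_width: 0.158
```

Below the catch the force turns upward, so the button is in. Open and back off.

>>> drive_tool(series="0 0 -0.006 0 0 0 0; 0 0 -0.006 0 0 0 0.3; 0 0 -0.006 0 0 0 0.6; 0 0 -0.006 0 0 0 1; 0 0 -0.006 0 0 0 1; 0 0 -0.006 0 0 0 1; 0 0 -0.2 0 0 0 1; 0 0 -0.5 0 0 0 1; 0 0 -0.7 0 0 0 1; 0 0 -0.7 0 0 0 1; 0 0 -0.7 0 0 0 1; 0 0 -0.7 0 0 0 1")

```text
time_s: 11.65
eef_pos: [584.3, 55.0, 254.2]
ee_rot: [-0.002, 0.606, 0.796, -0.002]
force: [-0.5, -0.8, 0.4]
grip_width: 1.002
```

Run:
```python
from plan import *
s=telemetry.sense();print(s['eef_pos'],s['force'],s['time_s'])
yaw=np.radians(15.4)
go([([600,-60,245],yaw),([648.5,-185.7,150],yaw)])
```

```text
[584.29622244  55.03677945 254.23731556] [-0.5060468  -0.82974835  0.35132846] 11.65
-0.9589 -0.1287 0.0774 -0.0129 -0.0009 0.0017  rows>=2.3
  at [600. -60. 245.]
-0.9800 0.0978 0.6944 0.0000 0.0000 0.0000  rows>=2.9
-0.1372 0.0137 0.0972 0.0000 0.0000 0.0000  rows>=0.4
  at [ 648.5 -185.7  150. ]
```

>>> drive_tool(series="-0.48 -0.06 0.04 -0.013 0 0 1; -0.96 -0.13 0.08 -0.013 0 0 1; -0.96 -0.13 0.08 -0.013 0 0 1; -0.96 -0.13 0.08 -0.013 0 0 1")

```text
time_s: 12.05
eef_pos: [599.6, -62.1, 243.1]
ee_rot: [-0.001, 0.607, 0.795, -0.0]
force: [-0.8, 1.1, 0.2]
grip_width: 0.997
```

>>> drive_tool(series="-0.49 0.05 0.3 0 0 0 1; -0.98 0.1 0.7 0 0 0 1; -0.98 0.1 0.7 0 0 0 1; -0.98 0.1 0.7 0 0 0 1; -0.98 0.1 0.7 0 0 0 1")

```text
time_s: 12.55
eef_pos: [641.9, -171.1, 158.0]
ee_rot: [-0.002, 0.607, 0.795, -0.0]
force: [-0.6, 1.1, 0.0]
grip_width: 1.001
```

Run:
```python
from plan import *
from v import *
a=eyes.capture('scene')
c,A,h=blobs(a,(275,180,355,255),'white')
for z in(158,161,164):
    print(z,A,cv2.minAreaRect(np.array([onz(a,u,z)[:2] for u in h]).astype(np.float32)))
S=stand_pts(570.9,113.5,np.radians(15.4),25.5)
A=overlay(a,(275,180,355,255),4.9,S);B=overlay(a,(175,215,255,290),4.9,[circ(648.5,-185.7,27,0),circ(648.5,-185.7,25,90)])
cv2.imwrite('pics/c2.png',np.hstack([A,B]))
s=telemetry.sense();print(s['eef_pos'],s['force'],s['time_s'])
go([([648.5,-185.7,90+25],np.radians(15.4)),([648.5,-185.7,42],np.radians(15.4))])
```

```text
158 998 ((569.1393432617188, 113.36272430419922), (91.0962142944336, 170.2145233154297), 15.483824729919434)
161 998 ((570.8678588867188, 113.14080047607422), (90.85816192626953, 169.7696990966797), 15.483808517456055)
164 998 ((572.5962524414062, 112.91890716552734), (90.62007141113281, 169.3249053955078), 15.483811378479004)
[ 642.21349529 -170.68156268  159.4695421 ] [ 0.15886164 -0.46177794  0.36926562] 12.6
-0.1352 0.0180 0.3703 -0.0031 -0.0037 -0.0022  rows>=0.9
  at [ 648.5 -185.7  115. ]
-0.0000 0.0000 0.6083 -0.0000 -0.0000 0.0000  rows>=1.5
  at [ 648.5 -185.7   42. ]
```

View pics/c2.png

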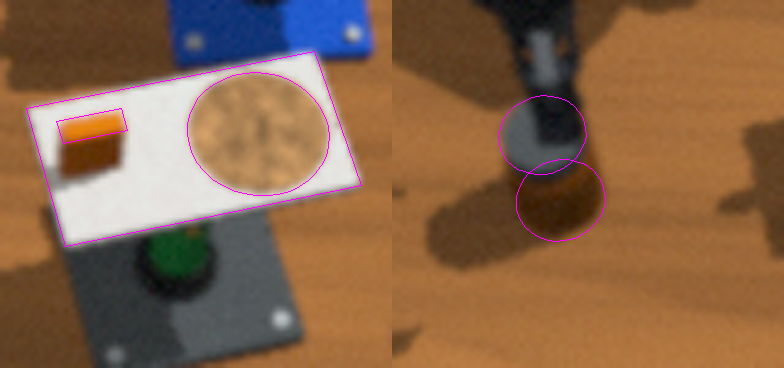

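Platform stays up (fits at about 160.5 mm, button visible), and the jar is where expected. Descend onto the jar.

>>> drive_tool(series="-0.131 0.006 0 -0.003 -0.004 -0.002 1; -0.131 0.006 0.2 -0.003 -0.004 -0.002 1; -0.131 0.006 0.5 -0.003 -0.004 -0.002 1; -0.131 0.006 0.8 -0.003 -0.004 -0.002 1; -0.131 0.006 0.98 -0.003 -0.004 -0.002 1; -0.131 0.006 1 -0.003 -0.004 -0.002 1; -0.131 0.006 1 -0.003 -0.004 -0.002 1")

```text
time_s: 13.3
eef_pos: [647.6, -184.4, 41.2]
ee_rot: [0.001, 0.605, 0.796, 0.0]
force: [0.7, -0.4, -0.4]
grip_width: 1.001
```

>>> drive_tool(series="0 0 0 0 0 0 0.75; 0 0 0 0 0 0 0.7; 0 0 0 0 0 0 0.65; 0 0 0 0 0 0 0.6; 0 0 0 0 0 0 0.5; 0 0 0 0 0 0 0.5; 0 0 0 0 0 0 0.5; 0 0 0 0 0 0 0.5", newtons=30)

```text
time_s: 14.1
eef_pos: [647.7, -184.8, 42.6]
ee_rot: [0.001, 0.605, 0.796, 0.0]
force: [-4.3, 0.7, 7.3]
grip_width: 0.614
```

Run:
```python
from plan import *
s=telemetry.sense();print(s['eef_pos'],s['force'],s['grip_width'],s['time_s'],R.from_quat(np.roll(s['ee_rot'],-1)).as_matrix()[:,2])
```

```text
[ 647.70618901 -184.77532883   42.55634184] [-4.28314928  0.72190067  7.32926612] 0.6143068699210931 14.1 [ 0.00246121 -0.00163708 -0.99999563]
```

>>> drive_tool(series="0 0 -0.1 0 0 0 0.5; 0 0 -0.3 0 0 0 0.5; 0 0 -0.6 0 0 0 0.5; 0 0 -0.95 0 0 0 0.5; 0 0 -1 0 0 0 0.5; 0 0 -1 0 0 0 0.5")

```text
time_s: 14.7
eef_pos: [647.8, -184.7, 164.0]
ee_rot: [0.003, 0.605, 0.796, 0.0]
force: [0.8, -0.6, -3.8]
grip_width: 0.614
```

>>> drive_tool(series="0 0 -0.25 0 0 0 0.5; 0 0 -0.55 0 0 0 0.5; 0 0 -0.75 0 0 0 0.5; 0 0 -0.75 0 0 0 0.5; 0 0 -0.75 0 0 0 0.5")

```text
time_s: 15.2
eef_pos: [646.9, -184.2, 251.4]
ee_rot: [0.001, 0.606, 0.796, 0.0]
force: [-0.5, 0.3, -4.0]
grip_width: 0.611
```

Run:
```python
from plan import *
s=telemetry.sense();print(s['eef_pos'],s['force'],s['grip_width'],s['time_s'])
a=eyes.capture('scene');save(a,'l1.png',(160,120,280,240),4)
y=np.radians(15.4)
go([([660,-20,255],y),([559,150,255],y),([559,150,160.5+42.5+12],y)])
```

```text
[ 646.90602976 -184.24096493  251.35166317] [-0.45721793  0.25658023 -4.03269969] 0.6111927016023105 15.2
0.9800 0.3585 -0.0271 0.0006 0.0008 0.0017  rows>=2.5
0.3091 0.1128 -0.0085 0.0002 0.0002 0.0005  rows>=0.8
  at [660. -20. 255.]
0.9800 -0.2684 0.0000 0.0000 -0.0000 0.0000  rows>=2.4
0.6093 -0.1669 0.0000 0.0000 -0.0000 0.0000  rows>=1.5
  at [559. 150. 255.]
-0.0000 -0.0000 0.3333 0.0000 -0.0000 0.0000  rows>=0.8
  at [559. 150. 215.]
```

View pics/l1.png

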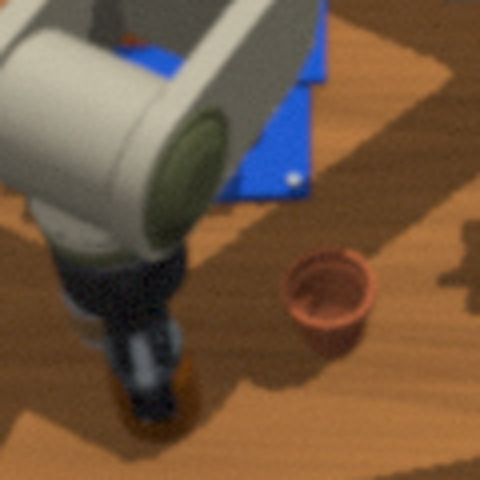

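Run:
```python
from plan import *
y=np.radians(15.4)
go([([620,-75,275],y),([590,35,275],y),([559.5,151,275],y)])
```

```text
0.9361 0.0282 -0.2023 0.0007 0.0010 0.0023  rows>=2.3
  at [620. -75. 275.]
0.9501 0.0024 0.0000 0.0000 -0.0000 -0.0000  rows>=2.3
  at [590.  35. 275.]
0.9800 0.0114 -0.0000 -0.0000 0.0000 -0.0000  rows>=2.4
0.0195 0.0002 -0.0000 -0.0000 0.0000 -0.0000  rows>=0.0
  at [559.5 151.  275. ]
```

>>> drive_tool(series="0.15 0 -0.2 0 0 0 0.5; 0.4 0.01 -0.2 0 0 0 0.5; 0.65 0.02 -0.2 0 0 0 0.5; 0.85 0.025 -0.2 0 0 0.002 0.5; 0.936 0.028 -0.2 0 0 0.002 0.5; 0.936 0.028 -0.2 0 0 0.002 0.5")

```text
time_s: 15.85
eef_pos: [619.7, -74.1, 273.5]
ee_rot: [-0.001, 0.605, 0.796, -0.0]
force: [-0.2, -0.9, -2.9]
grip_width: 0.606
```

>>> drive_tool(series="0.2 0 0 0 0 0 0.5; 0.45 0 0 0 0 0 0.5; 0.7 0 0 0 0 0 0.5; 0.9 0 0 0 0 0 0.5; 0.95 0 0 0 0 0 0.5; 0.95 0 0 0 0 0 0.5")

```text
time_s: 16.45
eef_pos: [589.4, 35.2, 272.9]
ee_rot: [-0.001, 0.605, 0.796, -0.001]
force: [-0.2, -1.3, -3.1]
grip_width: 0.608
```

>>> drive_tool(series="0.2 0 0 0 0 0 0.5; 0.45 0 0 0 0 0 0.5; 0.7 0.005 0 0 0 0 0.5; 0.9 0.01 0 0 0 0 0.5; 0.98 0.01 0 0 0 0 0.5; 0.98 0.01 0 0 0 0 0.5; 0.98 0.01 0 0 0 0 0.5")

```text
time_s: 17.15
eef_pos: [559.7, 147.4, 272.7]
ee_rot: [-0.001, 0.606, 0.796, -0.001]
force: [-0.1, 0.4, -2.6]
grip_width: 0.612
```

Run:
```python
from plan import *
from v import *
y=np.radians(15.4)
s=telemetry.sense();p=s['eef_pos'];print(p,s['force'],s['grip_width'],s['time_s'])
a=eyes.capture('scene')
u=p[2]-42.5
cv2.imwrite('pics/p1.png',overlay(a,(275,120,375,240),5,stand_pts(570.9,113.5,y,25.5)[:2]+[circ(p[0],p[1],27,u),circ(p[0],p[1],27,u+90)]))
go([([559.5,151,211],y),([559.5,151,203],y)])
```

```text
[559.74105119 147.4307107  272.74218105] [-0.14425584  0.44097416 -2.64866838] 0.6120984368081868 17.15
0.0294 0.0075 0.5148 -0.0051 -0.0003 0.0003  rows>=1.2
  at [559.5 151.  211. ]
-0.0000 -0.0000 0.0667 0.0000 -0.0000 0.0000  rows>=0.2
  at [559.5 151.  203. ]
```

View pics/p1.png

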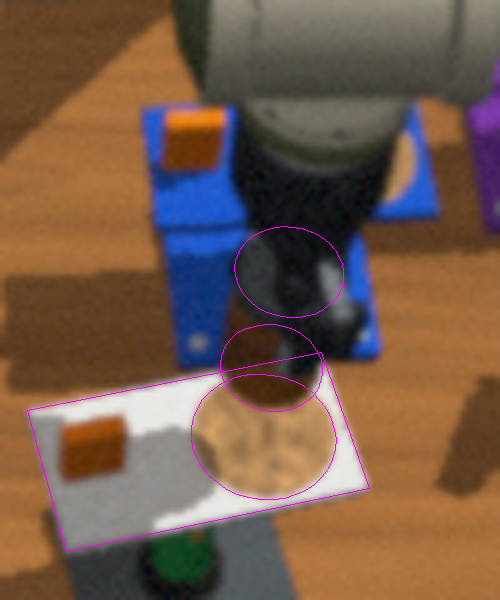

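The held jar (about (265,340) in the crop) matches the predicted outline, above the mat. Descend, then feel for contact.

>>> drive_tool(series="0.025 0.007 0.08 -0.005 0 0 0.5; 0.025 0.007 0.2 -0.005 0 0 0.5; 0.025 0.007 0.35 -0.005 0 0 0.5; 0.025 0.007 0.45 -0.005 0 0 0.5; 0.025 0.007 0.5 -0.005 0 0 0.5; 0.025 0.007 0.5 -0.005 0 0 0.5; 0.025 0.007 0.5 -0.005 0 0 0.5")

```text
time_s: 17.9
eef_pos: [559.9, 150.4, 213.4]
ee_rot: [0.0, 0.606, 0.795, 0.0]
force: [0.4, 0.1, -2.9]
grip_width: 0.613
```

>>> drive_tool(series="0 0 0.01 0 0 0 0.5; 0 0 0.02 0 0 0 0.5; 0 0 0.03 0 0 0 0.5; 0 0 0.03 0 0 0 0.5")

```text
time_s: 18.3
eef_pos: [559.9, 150.4, 209.7]
ee_rot: [0.0, 0.606, 0.795, 0.0]
force: [-0.6, -0.1, -3.3]
grip_width: 0.61
```

>>> drive_tool(series="0 0 0.01 0 0 0 0.5; 0 0 0.02 0 0 0 0.5; 0 0 0.03 0 0 0 0.5; 0 0 0.03 0 0 0 0.5")

```text
time_s: 18.7
eef_pos: [559.8, 150.4, 205.8]
ee_rot: [0.0, 0.606, 0.795, 0.0]
force: [-0.5, -0.3, -2.8]
grip_width: 0.612
```

>>> drive_tool(series="0 0 0.008 0 0 0 0.5; 0 0 0.016 0 0 0 0.5; 0 0 0.016 0 0 0 0.5")

```text
time_s: 19.0
eef_pos: [559.7, 150.4, 203.8]
ee_rot: [0.0, 0.606, 0.796, 0.0]
force: [-0.5, 0.5, -2.4]
grip_width: 0.611
```

>>> drive_tool(series="0 0 0.008 0 0 0 0.5; 0 0 0.01 0 0 0 0.5; 0 0 0.01 0 0 0 0.5")

```text
time_s: 19.3
eef_pos: [559.7, 150.4, 202.5]
ee_rot: [-0.0, 0.606, 0.795, 0.0]
force: [0.5, -0.0, -2.5]
grip_width: 0.611
```

>>> drive_tool(series="0 0 0.008 0 0 0 0.5; 0 0 0.01 0 0 0 0.5; 0 0 0.01 0 0 0 0.5")

```text
time_s: 19.6
eef_pos: [559.8, 150.4, 201.4]
ee_rot: [0.0, 0.606, 0.796, 0.0]
force: [0.5, 1.0, -2.9]
grip_width: 0.608
```

>>> drive_tool(series="0 0 0.008 0 0 0 0.5; 0 0 0.01 0 0 0 0.5; 0 0 0.01 0 0 0 0.5")

```text
time_s: 19.9
eef_pos: [559.8, 150.4, 200.4]
ee_rot: [0.0, 0.606, 0.796, 0.0]
force: [-1.1, 0.5, 0.3]
grip_width: 0.61
```

Contact, about 3 N. Release and rise.

>>> drive_tool(series="0 0 0 0 0 0 0.64; 0 0 0 0 0 0 0.7; 0 0 0 0 0 0 0.8; 0 0 0 0 0 0 1; 0 0 0 0 0 0 1; 0 0 0 0 0 0 1; 0 0 0 0 0 0 1; 0 0 -0.1 0 0 0 1; 0 0 -0.25 0 0 0 1; 0 0 -0.5 0 0 0 1; 0 0 -0.8 0 0 0 1; 0 0 -1 0 0 0 1; 0 0 -1 0 0 0 1")

```text
time_s: 21.2
eef_pos: [560.5, 150.5, 325.1]
ee_rot: [0.003, 0.606, 0.796, 0.003]
force: [0.6, -0.4, -0.2]
grip_width: 0.998
```

>>> drive_tool(series="-0.3 0 -0.1 0 0 0 1; -0.6 0 -0.2 0 0 0 1; -0.95 0 -0.2 0 0 0 1; -0.95 0 -0.2 0 0 0 1; -0.95 0 -0.2 0 0 0 1")

```text
time_s: 21.7
eef_pos: [590.5, 40.1, 348.8]
ee_rot: [0.003, 0.606, 0.795, 0.003]
force: [0.4, 0.3, 0.1]
grip_width: 1.001
```

>>> drive_tool(series="-0.3 0 0 0 0 0 1; -0.6 0 0 0 0 0 1; -0.95 0 0 0 0 0 1; -0.95 0 0 0 0 0 1; -0.95 0 0 0 0 0 1")

```text
time_s: 22.2
eef_pos: [620.6, -69.2, 348.5]
ee_rot: [0.002, 0.606, 0.795, 0.003]
force: [-0.3, 0.2, 0.4]
grip_width: 0.996
```

Run:
```python
from plan import *
from v import *
y=np.radians(15.4)
s=telemetry.sense();print(s['eef_pos'],s['force'],s['time_s'])
a=eyes.capture('scene');b=eyes.capture('top')
C=stand_pts(570.9,113.5,y,25)[:2]+[circ(560,150,27,160),circ(560,150,25,250)]
cv2.imwrite('pics/f1.png',np.hstack([overlay(a,(275,150,365,260),4.4,C),overlay(b,(195,140,285,250),4.4,C)]))
```

```text
[620.61769139 -69.22249563 348.48694151] [-0.32245986  0.19861433  0.37508394] 22.2
```

View pics/f1.png

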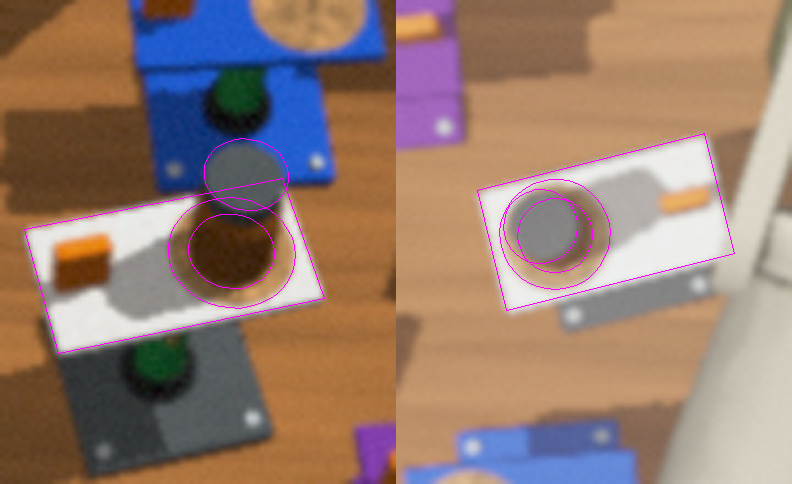

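The jar stands upright in the middle of the mat, within 2–4 mm of the predicted outline in both views. The platform is up, the button shows, and the arm is clear.

```bash
python3 -c "
from rig import ctrl; print(ctrl.finish_job())"
```

```text
the job is handed in; nothing more can be done
None
```

I raised the white-platform steel stand until its button caught, set the jar on the cork mat, and handed the job in; the interface gave no verdict.

- **Lift:** The platform rose about 25 mm by its handle, with a pull of no more than about 10.5 N in the readings between steps. When I lowered it again it was blocked at that height. After release, the picture showed it still up, with the button in the hole.
- **Jar:** I set it down with about 3 N of contact force. In both final views it is upright and within about 2–4 mm of the mat's centre.
- **Clear of everything:** At hand-in, about 22 s in, the gripper was open and well away, with the wrist force near zero.
- **Disagreements and gaps:**
  - The first grip on the handle was about 2.5 mm off the camera estimate. It pushed sideways with about 13 N, which I relieved before lifting.
  - One network report for the jar was the stand instead, so I located the jar from the pictures.
  - I did not measure the bystanders again at the end, but I felt no contact with any of them.

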